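# Swing the watch tray round to the working side and clamp it

### The job

The blue watch tray turns on a post through its corner, but the red blower, the oil bottle or the brown solvent bottle stands in its way: lift that one out and stand it upright on free bench. Then push the tray's far corner round a quarter turn, without the tray bumping any of the three, until its short side rests against the bumper at the other end of the fence, and then screw the black knob on the post clockwise until tight. Keep the watches in their compartments and leave all three standing upright on the bench.

Things in the scene. Friction and masses are not known exactly. Their poses are not given: they have to be found in the camera images.
- fence: Aluminium fence bar fixed to the bench, with a steel pivot post (12 mm thick, top at 90 mm). Origin on the post's axis at bench level. Bar from x = -105 to +135 mm, front face y = -22.5 mm, 16 mm thick, 28 mm high; the tray swings on its +y side. Rubber bumpers stand out of the front face to y = -19.5 mm at x = +108 mm (parked end) and x = -82 mm (working end).
- tray: Blue tray, 150 x 115 mm, 0.4 to 0.7 kg, walls 4 mm thick from 6 to 34 mm above the bench. Origin on the post's axis (through its corner boss, radius 20, top 40 mm) at bench level. Outer faces at its x = -20, +130 and y = -20, +95 mm. Parked, its yaw is 0 to 0.15 rad over the fence's; in the working position it is a quarter turn counter-clockwise (from above) from the fence, face x = -20 on the working bumper.
- tray_corner (a point): The tray's outer corner farthest from the post (161 mm from it), at x = 130, y = 95 mm in the tray's axes, 20 mm above the bench. The tray slides on the bench; a push of a few newtons here moves it.
- clamp_knob (a joint): Turn of the black knob in rad, growing clockwise seen from above (tightening). 0 to 0.6 at the start (slack); at about 2.7 rad its sprung washer meets the tray's boss and begins to clamp the tray; at 4.6 rad it stops dead: tight. It sinks 4 mm a turn, needs about 0.1 N m and stays where it is left.
- knob_grip (a point): Point on the knob's (and post's) axis at mid gripping height. The knob is round, 48 mm in diameter, knurled from 60 to 82 mm above the bench at the start; the post's end stands 6 mm above its top. Grasped from above on any yaw, nothing within 55 mm of its axis is higher than 55 mm.
- tray_watch_1: Steel watch case with black dial, 52 x 48 x 18 mm, lying loose in the tray's compartment nearer the long side y = -20 mm, on the tray's floor 10 mm above the bench. Origin at the centre of its underside.
- tray_watch_2: The same, in the compartment nearer the long side y = +95 mm.
- blower: Red rubber dust blower, standing: bulb 55 mm in diameter to 64 mm height, black nozzle 15 mm in diameter from 64 to 101 mm, firm enough to lift it by. 0.07 kg. Origin at the centre of its underside.
- oil_bottle: Cream-coloured dropper bottle, standing: body 30 mm in diameter to 64 mm height, thin dropper tip above to 95 mm. 0.06 kg. Origin at the centre of its underside.
- solvent_bottle: Brown glass bottle with a paper band and a black screw cap (fixed), standing: straight body 44 mm in diameter to 51 mm height, shoulder and neck above, cap 22 mm in diameter from 74 to 90 mm. 0.14 kg. Origin at the centre of its underside.
Not all that is in view belongs to the job. Leave any green or yellow look-alike of the solvent_bottle alone.

How it is judged:
By the outcome, as a careful person would: the job done as asked, in the order asked, and still so for the second after the job is handed in, with the robot touching nothing.
It also fails if it takes over 72 s, if anything falls off the work surface, if the arm or the gripper's body presses on something with over 40 N, if the wrist force passes 120 N, or if a joint passes its speed limit or range.

### The arm

A 6-joint arm with a two-finger parallel gripper is mounted at the origin on a cart in front of the work surface, level with it; the furniture and walls round the work are solid. World frame = base frame: x ahead of the robot, y to its left, z up, the work surface at z = 0. Lengths are in m, angles in degrees, forces in N, time in s.
With the tool pointing down it reaches from about 0.375 to 0.9 m from the base axis. Payload 3.1 kg.
Tool frame: the origin (TCP) lies at the very end of the fingers, on their centre line; the grasp point (between the pads) lies 19 mm behind it; z points along the fingers, y is the line along which they close (so a half turn about z gives the same grasp; the last joint's range is limited). The gripper opens to 85 mm and grips with 20 to 120 N. Pads are 22 mm wide; open, the fingers measure 114 mm over their backs; the gripper's body (76 mm by 85 mm) begins 54 mm behind the grasp point. The pads swing forward as they close: fully open they stand 13 mm farther back than shut.
Start: joints at [65.002, 30.224, 82.088, -0, 67.689, -10.227], TCP at [0.159, 0.604, 0.231] pointing down, gripper open.
Joint ranges: [-176.69, 176.69], [-43.24, 126.21], [12.49, 139.97], [-82, 262], [0, 151.66], [-163.58, 163.58]. Speed limits (degrees/s): [159.86, 159.86, 180, 180, 180, 180].

### API

Orientations are given as a 3x3 rotation matrix whose columns are the frame's x, y, z axes.
In Python, from workcell import bot gives the robot as it stands.
- The arm moves only by the tool send_rows, never from a script. Its argument "series" is a list of rows, each an object with "gripper": the closure, from 0 (fully open) to 1 (shut); "dp": the shift along the tool's x, y, z normalised to -1 to 1, where 1 is 30 cm, a list of three; "angular": the turn, a rotation vector about the tool's x, y, z normalised to -1 to 1, where 1 is 60 degrees, a list of three. A call has exactly 8 rows; each row is the pose to reach, as a shift and turn from the pose commanded when the call began, along the tool's axes at that moment; what a row does not reach only later rows make up. A row lasts 1/12 s, in which the tool goes at most 41.7 mm and 7.16 degrees, less where a joint would pass 70% of its speed; a pose out of reach is approached as far as the arm can. A call with a number of a shift or a turn outside -1 to 1 is refused whole. A call with a gripper value outside its range is refused whole. The fingers move at their own pace and stop on an object; "grip_force" is the grip in N (left out, the last holds). Time passes only in rows, so rows that repeat a pose let the fingers close, or fill a call up. It gives the time, the measured TCP pose, the force, the opening and the grip force at its end, in the units of the state.
- bot.get_obs(): the state, without advancing time (a new reading comes with each control period).
- bot.capture(name): name is "scene" or "top"; returns a dict with "img" (384x512x3 uint8, blue, green, red), "z_map" (384x512 float32, m along the optical axis (not along the pixel's ray), 0 where there is no reading), "camera_matrix" (3x3 intrinsics, pixels), "dist_coeffs" ([k1, k2, p1, p2, k3] as OpenCV has them; the pictures are not rectified), "camera_from_world" (4x4, takes a point from world to camera coordinates). Camera axes: x right, y up, looking along -z (the intrinsics and any distortion apply to the point x, -y, -z); pixel columns grow to the right and rows downward; lengths in m; the calibration is good to about 2 mm. A picture is of the moment at which its call begins.
- bot.job_done(): hands the job in; it is judged then, once.
The state is a dict: "t": time; "q": joint angles; "qd": joint speeds; "effort": joint torques, N m; "position": TCP position; "tool_rot": TCP orientation; "ft_force": force on the tool from outside, world axes, zero at the start; "wrist_torque": the same for the moment, N m; "width": finger opening in m; "grip_force": force on a finger pad.
Only numpy, scipy, OpenCV 4.12 (cv2) and the standard library are available. Lean on these libraries where they do the work, as an engineer would, in place of code of your own. Each camera call takes 0.05 s, during which the arm holds its last target. There are 200 camera calls.

## Working session

There is one attempt and no reset: what is moved stays moved. The work goes in short steps, Python scripts to look and compute and a tool call to move; the robot and the scene stay as the last step left them, time stands still between calls to the robot, and variables do not carry over. Pictures are saved under pics/ and viewed, at most 10 in all, crops included, and the job is handed in when it is done.

Besides the shell and the picture viewer there is one more tool, called after ">>>" as name([rows], argument=value, ...), one row to a line, values as JSON. send_rows: Moves the arm, as the interface text tells. Its arguments: {"type":"object","properties":{"series":{"type":"array","items":{"type":"object","properties":{"gripper":{"type":"number"},"dp":{"type":"array","items":{"type":"number"}},"angular":{"type":"array","items":{"type":"number"}}}}},"grip_force":{"type":"number"}},"required":["series"]}

```bash
mkdir -p pics; ls; python3 - <<'E'
from workcell import bot
import cv2,numpy as np
o=bot.get_obs();print(o['t'],o['position'],o['tool_rot'],o['width'])
for n in("scene","top"):
    c=bot.capture(n);np.savez(f"{n}0.npz",**c);cv2.imwrite(f"pics/{n}0.png",cv2.resize(c["img"],(800,600)))
    print(n,c["camera_matrix"],c["dist_coeffs"],c["camera_from_world"])
E
```

```text
pics
0.0 [0.15901694 0.60369607 0.23031507] [[-9.66951056e-01  2.54960432e-01 -9.13255417e-04]
 [ 2.54961790e-01  9.66949087e-01 -1.98700092e-03]
 [ 3.76464879e-04 -2.15417787e-03 -9.99997609e-01]] 0.08541101632537393
scene [[472.18785112   0.         245.60766998]
 [  0.         472.18785112 196.12579734]
 [  0.           0.           1.        ]] [-0.08464718  0.          0.          0.          0.        ] [[ 0.52880728 -0.84870103 -0.00833261 -0.35481128]
 [ 0.40085168  0.24108429  0.8838531  -0.23926624]
 [-0.74811817 -0.47072809  0.46769035 -0.63174093]
 [ 0.          0.          0.          1.        ]]
top [[429.53482127   0.         260.08600284]
 [  0.         429.53482127 192.57508888]
 [  0.           0.           1.        ]] [-0.1126798  0.         0.         0.         0.       ] [[ 0.01352803 -0.99985682  0.01016507 -0.11262454]
 [ 0.99335876  0.0146004   0.114128   -0.54068047]
 [-0.11426007  0.00855363  0.99341405 -0.86851655]
 [ 0.          0.          0.          1.        ]]
```

View pics/scene0.png

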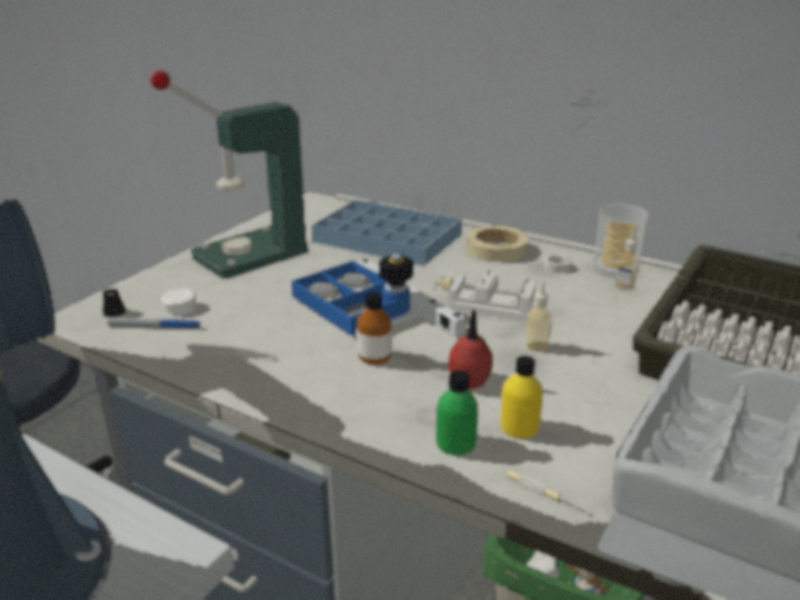

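View pics/top0.png

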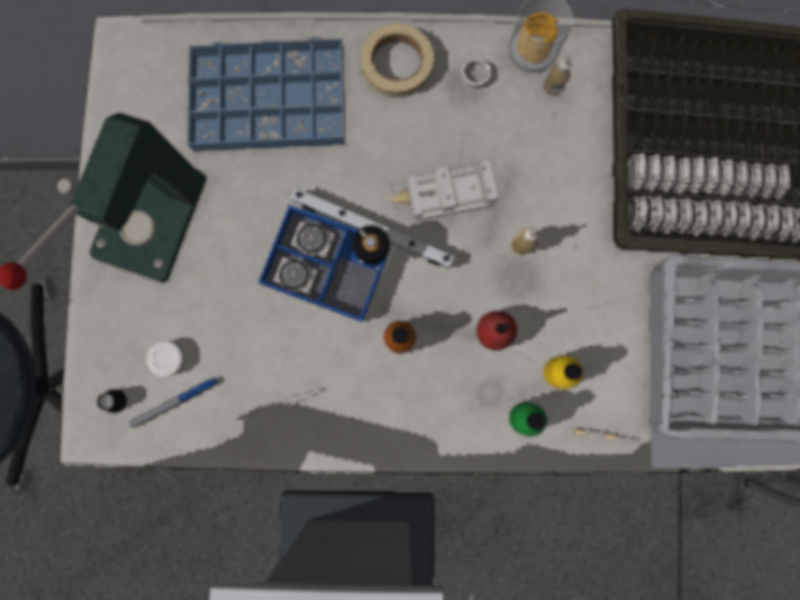

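The scene picture (800x600) shows candidates for the solvent bottle:
- Brown with paper band at (375,330).
- Green look-alike at (457,412).
- Yellow look-alike at (522,398).

The brown one fits. In the top view it stands at (400,335), just below the tray and in its swing. The blower is at (497,330) and the oil bottle at (525,240), both apparently outside it. The knob is at (372,243) and the fence runs from (295,195) to (450,260). Next I'll measure and confirm in one enlarged crop.

```bash
cat > h.py <<'E'
import numpy as np,cv2
def cam(n,tag="0"):return dict(np.load(f"{n}{tag}.npz"))
def ray(c,px):
    u=cv2.undistortPoints(np.array([[px]],float),c["camera_matrix"],c["dist_coeffs"])[0,0]
    T=c["camera_from_world"];R=T[:3,:3]
    return -R.T@T[:3,3],R.T@np.array([u[0],-u[1],-1.])
def at_z(c,px,z):
    o,d=ray(c,px);return o+d*(z-o[2])/d[2]
def tri(c1,p1,c2,p2):
    o1,d1=ray(c1,p1);o2,d2=ray(c2,p2)
    s=np.linalg.lstsq(np.c_[d1,-d2],o2-o1,rcond=None)[0]
    a=o1+d1*s[0];b=o2+d2*s[1];return (a+b)/2,np.linalg.norm(a-b)
def cloud(c):
    h,w=c["z_map"].shape;g=np.mgrid[0:h,0:w][::-1].reshape(2,-1).T.astype(float)
    u=cv2.undistortPoints(g[:,None],c["camera_matrix"],c["dist_coeffs"])[:,0]
    z=c["z_map"].reshape(-1,1);P=np.c_[u[:,:1],-u[:,1:],-np.ones(len(u))]*z
    T=c["camera_from_world"];return ((P-T[:3,3])@T[:3,:3]).reshape(h,w,3)
E
python3 - <<'E'
from h import *
t,s=cam("top"),cam("scene")
k=.64
for n,a,b in[("solv cap",(400,330),(374,301)),("knob/post top",(371,241),(397,258)),("blower tip",(503,327),(473,316)),("oil tip",(530,235),(542,294)),("tray corner far",(262,283),(353,327))]:
    print(n,*tri(t,np.array(a)*k,s,np.array(b)*k))
for n,c in(("top",t),("scene",s)):
    W=cloud(c);hsv=cv2.cvtColor(c["img"],cv2.COLOR_BGR2HSV);ok=c["z_map"]>0
    H,S,V=hsv[...,0].astype(int),hsv[...,1],hsv[...,2]
    for nm,m in[("red",((H<5)|(H>174))&(S>130)),("brown",(H>=6)&(H<17)&(S>140))]:
        P=W[m&ok];P=P[(P[:,0]>.2)&(P[:,0]<.7)&(abs(P[:,1])<.35)&(P[:,2]>.015)]
        print(n,nm,len(P),np.percentile(P,[3,50,97],axis=0).round(4).tolist())
A=cv2.resize(t["img"][110:250,150:360],(800,533),interpolation=cv2.INTER_CUBIC)
cv2.imwrite("pics/crop_top.png",A)
B=cv2.resize(s["img"][150:270,170:360],(800,505),interpolation=cv2.INTER_CUBIC)
cv2.imwrite("pics/crop_scene.png",B)
E
```

```text
solv cap [ 0.49872885 -0.0956409   0.07843315] 0.003309530846440952
knob/post top [ 0.61242789 -0.05860744  0.08491815] 0.0005574243365549144
blower tip [ 0.50464294 -0.22644042  0.09087649] 0.00140585845447707
oil tip [ 0.62615263 -0.26516956  0.07670678] 0.0031504468389142036
tray corner far [ 0.59872021  0.06639566 -0.05000558] 0.0939608670169669
top red 642 [[0.4836, -0.2429, 0.0417], [0.5149, -0.2105, 0.0619], [0.5363, 0.2782, 0.3278]]
top brown 198 [[0.4752, -0.1131, 0.0588], [0.4893, -0.0953, 0.0652], [0.5093, -0.0791, 0.0908]]
scene red 634 [[0.4769, -0.252, 0.0214], [0.488, -0.2335, 0.0473], [0.5249, 0.2704, 0.3202]]
scene brown 266 [[0.47, -0.1169, 0.0484], [0.48, -0.1048, 0.0598], [0.4944, -0.0862, 0.075]]
```

View pics/crop_top.png

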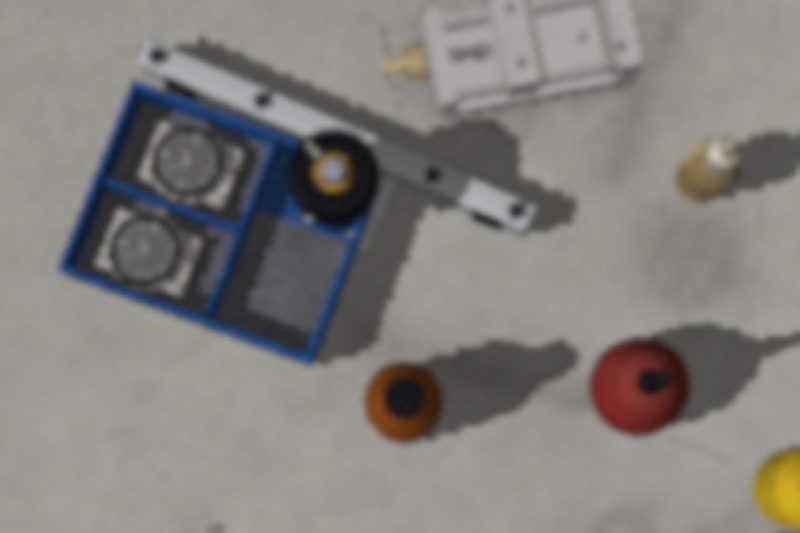

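View pics/crop_scene.png

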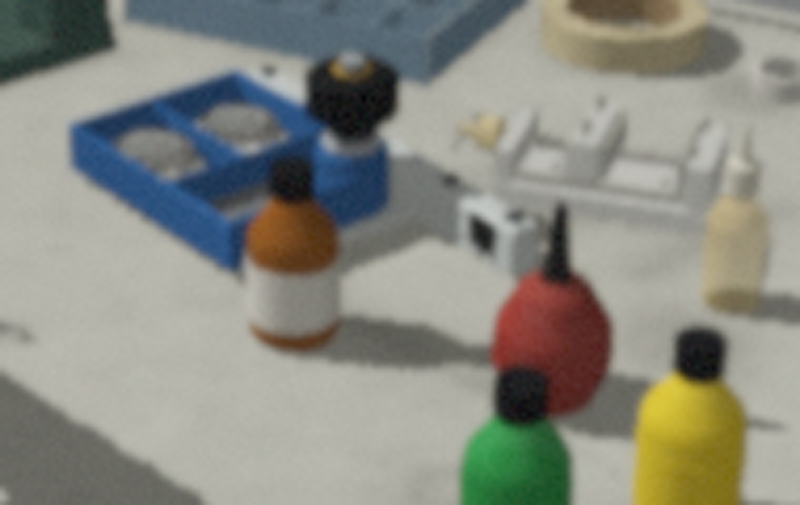

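The crops show:
- **Solvent bottle:** brown, with the paper band and black cap. Cap centre is at crop (404,397) top and (292,166) scene. It is clearly the one meant; the green and yellow ones lack the band.
- **Post end:** (331,169) top and (352,62) scene.
- **Tray rim corners (top):** far (63,268), (137,85) and (312,360).
- **Fence ends:** (144,53) and (531,219).

```bash
python3 - <<'E'
from h import *
t,s=cam("top"),cam("scene")
T=lambda u,v:(150+u/3.8095-.37,110+v/3.8095-.37)
S=lambda u,v:(170+u/4.2105-.38,150+v/4.2105-.38)
for n,a,b in[("cap",T(404,397),S(292,166)),("post",T(331,169),S(352,60)),("far",T(63,268),S(72,130)),("c13-2",T(137,85),S(237,72)),("blower",T(654,380),S(562,206)),("oil tip",T(722,150),S(742,135))]:
    print(n,*[np.round(x,4) for x in tri(t,a,s,b)])
post=at_z(t,T(331,169),.088)[:2]
c=[at_z(t,T(*p),.034)[:2] for p in((63,268),(137,85),(312,360))]
loc=np.array([(130,95),(130,-20),(-20,95)])/1e3
print("corners",c)
for l,w in zip(loc,c):
    d=w-post;print(np.linalg.norm(d),np.linalg.norm(l),np.degrees(np.arctan2(d[1],d[0])-np.arctan2(l[1],l[0])))
f=[at_z(t,T(*p),.028)[:2] for p in((144,53),(531,219))]
d=f[0]-f[1];fy=np.degrees(np.arctan2(d[1],d[0]));print("fence",f,np.linalg.norm(d),fy)
d=c[0]-c[2];print("tray yaw long",np.degrees(np.arctan2(d[1],d[0])),np.linalg.norm(d))
# origin along fence: from -105/+135, centreline y=-30.5
r=np.radians(fy);R=np.array([[np.cos(r),-np.sin(r)],[np.sin(r),np.cos(r)]])
print("post from fence",(f[0]+f[1])/2-R@np.array([.015,-.0305]),"post",post)
for n,p,z in(("solv",T(404,397),.09),("blow",T(654,380),.101),("bulb",T(640,386),.035),("oil",T(722,150),.095)):
    w=at_z(t,p,z)[:2];print(n,w,"fence frame",R.T@(w-post),np.linalg.norm(w-post))
W=cloud(t);P=W.reshape(-1,3)
m=(np.linalg.norm(P[:,:2]-post,axis=1)<.03)&(P[:,2]>.05);print("knob cloud",np.percentile(P[m],[5,50,95],axis=0))
E
```

```text
cap [ 0.4937 -0.0963  0.0886] 0.0003
post [ 0.6123 -0.0567  0.0875] 0.0002
far [0.5663 0.0942 0.0289] 0.0003
c13-2 [0.6703 0.0558 0.0321] 0.0004
blower [ 0.5046 -0.2253  0.0981] 0.0041
oil tip [ 0.6258 -0.2621  0.0905] 0.0025
corners [array([0.56569457, 0.09295885]), array([0.66973788, 0.05565073]), array([ 0.51683175, -0.04581377])]
0.1566701911126567 0.1610124218810462 71.07593019500992
0.12624683910991366 0.13152946437965907 71.58779384869425
0.09589785711474443 0.097082439194738 71.60685377287278
fence [array([0.68991842, 0.05343389]), array([ 0.59788182, -0.16565561])] 0.23763616787690414 67.21336896963858
tray yaw long 70.60247442032781 0.14712381081007214
post from fence [ 0.60997103 -0.0581275 ] post [ 0.61211231 -0.05667718]
solv [ 0.49367328 -0.09646501] fence frame [-0.08255403  0.09378544] 0.12494349433840274
blow [ 0.50329295 -0.22306807] fence frame [-0.19555046  0.03588312] 0.19881544515134178
bulb [ 0.50501621 -0.22542417] fence frame [-0.19705526  0.03338184] 0.19986276462590885
oil [ 0.62420086 -0.26008569] fence frame [-0.18285129 -0.0899253 ] 0.20376740385352782
knob cloud [[ 0.58910467 -0.07905368  0.07448162]
 [ 0.60876268 -0.05904692  0.08425977]
 [ 0.62947556 -0.03907827  0.08960749]]
```

Post ≈ (0.611,-0.057), fence yaw 67.2°, tray yaw ≈ 71.2°, solvent ≈ (0.494,-0.096). The blower and oil bottle stand ≥172 mm (edge) from the post, outside the 161 mm swing. Next I'll plan the reach and check a free spot.

```bash
cat >> h.py <<'E'
def Rpsi(p):
    p=np.radians(p);return np.array([[np.cos(p),np.sin(p),0],[np.sin(p),-np.cos(p),0],[0,0,-1.]])
def plan(R0,p0,way):
    """way: (x,y,z,psi) -> dp, angular (units of a row) per call, first from given pose"""
    from scipy.spatial.transform import Rotation as Q
    for w in way:
        p=np.array(w[:3]);R=Rpsi(w[3])
        print(w,"dp",np.round(R0.T@(p-p0)/.3,4).tolist(),"ang",np.round(np.degrees(Q.from_matrix(R0.T@R).as_rotvec())/60,4).tolist())
        R0,p0=R,p
def psi(R):return np.degrees(np.arctan2(R[1,0],R[0,0]))
E
python3 - <<'E'
from h import *
from workcell import bot
o=bot.get_obs()
plan(np.array(o["tool_rot"]),np.array(o["position"]),[(.29,.34,.23,125),(.40,.12,.23,85),(.494,-.0963,.15,65),(.494,-.0963,.022,65)])
t=cam("top");W=cloud(t);P=W.reshape(-1,3)
from itertools import product
for x,y in product((.42,.45,.48,.51),(.14,.17,.20)):
    m=np.linalg.norm(P[:,:2]-[x,y],axis=1)<.05
    print(x,y,"max z in 5cm",np.percentile(P[m,2],99).round(3),"dist post",round(np.hypot(x-.611,y+.057),3))
E
```

```text
(0.29, 0.34, 0.23, 125) dp [-0.6463, -0.7388, 0.0026] ang [-0.002, 0.0003, 0.6705]
(0.4, 0.12, 0.23, 85) dp [-0.811, -0.1203, 0.0] ang [0.0, 0.0, 0.6667]
(0.494, -0.0963, 0.15, 65) dp [-0.6909, 0.375, 0.2667] ang [0.0, 0.0, 0.3333]
(0.494, -0.0963, 0.022, 65) dp [0.0, 0.0, 0.4267] ang [0.0, 0.0, 0.0]
0.42 0.14 max z in 5cm 0.014 dist post 0.274
0.42 0.17 max z in 5cm 0.022 dist post 0.297
0.42 0.2 max z in 5cm 0.024 dist post 0.32
0.45 0.14 max z in 5cm 0.013 dist post 0.254
0.45 0.17 max z in 5cm 0.024 dist post 0.278
0.45 0.2 max z in 5cm 0.024 dist post 0.303
0.48 0.14 max z in 5cm 0.004 dist post 0.237
0.48 0.17 max z in 5cm 0.024 dist post 0.262
0.48 0.2 max z in 5cm 0.024 dist post 0.288
0.51 0.14 max z in 5cm 0.004 dist post 0.221
0.51 0.17 max z in 5cm 0.004 dist post 0.248
0.51 0.2 max z in 5cm 0.023 dist post 0.276
```

>>> send_rows([
  {"gripper": 0, "dp": [-0.646, -0.739, 0.003], "angular": [-0.002, 0, 0.67]},
  {"gripper": 0, "dp": [-0.646, -0.739, 0.003], "angular": [-0.002, 0, 0.67]},
  {"gripper": 0, "dp": [-0.646, -0.739, 0.003], "angular": [-0.002, 0, 0.67]},
  {"gripper": 0, "dp": [-0.646, -0.739, 0.003], "angular": [-0.002, 0, 0.67]},
  {"gripper": 0, "dp": [-0.646, -0.739, 0.003], "angular": [-0.002, 0, 0.67]},
  {"gripper": 0, "dp": [-0.646, -0.739, 0.003], "angular": [-0.002, 0, 0.67]},
  {"gripper": 0, "dp": [-0.646, -0.739, 0.003], "angular": [-0.002, 0, 0.67]},
  {"gripper": 0, "dp": [-0.646, -0.739, 0.003], "angular": [-0.002, 0, 0.67]},
], grip_force=40)

```text
t: 0.77
position: [0.2918, 0.3353, 0.23]
tool_rot: [[-0.569, 0.822, 0.0], [0.822, 0.569, -0.002], [-0.002, -0.001, -1.0]]
ft_force: [-0.4, -0.3, 0.4]
width: 0.0856
grip_force: 0.0
```

>>> send_rows([
  {"gripper": 0, "dp": [-0.811, -0.12, 0], "angular": [0, 0, 0.667]},
  {"gripper": 0, "dp": [-0.811, -0.12, 0], "angular": [0, 0, 0.667]},
  {"gripper": 0, "dp": [-0.811, -0.12, 0], "angular": [0, 0, 0.667]},
  {"gripper": 0, "dp": [-0.811, -0.12, 0], "angular": [0, 0, 0.667]},
  {"gripper": 0, "dp": [-0.811, -0.12, 0], "angular": [0, 0, 0.667]},
  {"gripper": 0, "dp": [-0.811, -0.12, 0], "angular": [0, 0, 0.667]},
  {"gripper": 0, "dp": [-0.811, -0.12, 0], "angular": [0, 0, 0.667]},
  {"gripper": 0, "dp": [-0.811, -0.12, 0], "angular": [0, 0, 0.667]},
])

```text
t: 1.43
position: [0.4014, 0.1194, 0.23]
tool_rot: [[0.091, 0.996, 0.001], [0.996, -0.091, 0.002], [0.002, 0.001, -1.0]]
ft_force: [-0.5, 0.5, -0.0]
width: 0.0857
grip_force: 0.0
```

>>> send_rows([
  {"gripper": 0, "dp": [-0.691, 0.375, 0.267], "angular": [0, 0, 0.333]},
  {"gripper": 0, "dp": [-0.691, 0.375, 0.267], "angular": [0, 0, 0.333]},
  {"gripper": 0, "dp": [-0.691, 0.375, 0.267], "angular": [0, 0, 0.333]},
  {"gripper": 0, "dp": [-0.691, 0.375, 0.267], "angular": [0, 0, 0.333]},
  {"gripper": 0, "dp": [-0.691, 0.375, 0.267], "angular": [0, 0, 0.333]},
  {"gripper": 0, "dp": [-0.691, 0.375, 0.267], "angular": [0, 0, 0.333]},
  {"gripper": 0, "dp": [-0.691, 0.375, 0.267], "angular": [0, 0, 0.333]},
  {"gripper": 0, "dp": [-0.691, 0.375, 0.267], "angular": [0, 0, 0.333]},
])

```text
t: 2.1
position: [0.4947, -0.0951, 0.1487]
tool_rot: [[0.423, 0.906, -0.001], [0.906, -0.423, 0.003], [0.002, -0.002, -1.0]]
ft_force: [-0.0, 0.4, 0.2]
width: 0.0854
grip_force: 0.0
```

```bash
python3 - <<'E'
from h import *
from workcell import bot
o=bot.get_obs();R=np.array(o["tool_rot"]);p=np.array(o["position"])
print(o["t"],p,psi(R),R[:,2],o["q"],o["ft_force"],o["width"])
plan(R,p,[(.494,-.0963,.022,65)])
E
```

```text
2.1 [ 0.49472762 -0.0951289   0.14867661] 64.99991556700499 [-7.89534290e-04  3.10223760e-03 -9.99994876e-01] [-23.69999474  28.1674092  103.91219602   0.19443864  48.0334253
   1.16978264] [-0.02593038  0.35874564  0.21609576] 0.08543375872616336
(0.494, -0.0963, 0.022, 65) dp [-0.0056, 0.0003, 0.4222] ang [-0.0019, -0.0024, 0.0]
```

>>> send_rows([
  {"gripper": 0, "dp": [-0.005, 0, 0.07], "angular": [0, 0, 0]},
  {"gripper": 0, "dp": [-0.005, 0, 0.14], "angular": [0, 0, 0]},
  {"gripper": 0, "dp": [-0.005, 0, 0.21], "angular": [0, 0, 0]},
  {"gripper": 0, "dp": [-0.005, 0, 0.28], "angular": [0, 0, 0]},
  {"gripper": 0, "dp": [-0.005, 0, 0.34], "angular": [0, 0, 0]},
  {"gripper": 0, "dp": [-0.005, 0, 0.39], "angular": [0, 0, 0]},
  {"gripper": 0, "dp": [-0.005, 0, 0.42], "angular": [0, 0, 0]},
  {"gripper": 0, "dp": [-0.005, 0, 0.42], "angular": [0, 0, 0]},
])

```text
t: 2.77
position: [0.4925, -0.0939, 0.0228]
tool_rot: [[0.419, 0.908, -0.003], [0.908, -0.419, 0.004], [0.002, -0.004, -1.0]]
ft_force: [-0.2, 1.2, -0.2]
width: 0.0852
grip_force: 0.0
```

>>> send_rows([
  {"gripper": 0.2, "dp": [0, 0, 0], "angular": [0, 0, 0]},
  {"gripper": 0.4, "dp": [0, 0, 0], "angular": [0, 0, 0]},
  {"gripper": 0.6, "dp": [0, 0, 0], "angular": [0, 0, 0]},
  {"gripper": 0.8, "dp": [0, 0, 0], "angular": [0, 0, 0]},
  {"gripper": 0.8, "dp": [0, 0, 0], "angular": [0, 0, 0]},
  {"gripper": 0.8, "dp": [0, 0, 0], "angular": [0, 0, 0]},
  {"gripper": 0.8, "dp": [0, 0, 0], "angular": [0, 0, 0]},
  {"gripper": 0.8, "dp": [0, 0, 0], "angular": [0, 0, 0]},
], grip_force=30)

```text
t: 3.43
position: [0.4942, -0.0965, 0.025]
tool_rot: [[0.423, 0.906, 0.002], [0.906, -0.423, 0.002], [0.002, 0.001, -1.0]]
ft_force: [-0.4, 1.8, 5.8]
width: 0.0432
grip_force: 30.1
```

```bash
python3 - <<'E'
from h import *
from workcell import bot
o=bot.get_obs();R=np.array(o["tool_rot"]);p=np.array(o["position"])
print(o["t"],p,psi(R),R[:,2],o["ft_force"],o["width"],o["grip_force"])
z=p[2]
plan(R,p,[(p[0],p[1],.20,65),(.47,.04,.20,65),(.505,.165,.15,90),(.505,.165,z+.001,90)])
E
```

```text
3.4333 [ 0.49417832 -0.09652015  0.02503839] 65.00028512838225 [ 0.00224319  0.00162297 -0.99999617] [-0.43915865  1.77603069  5.80499075] 0.043207428611158734 30.11690551182255
(np.float64(0.4941783194860779), np.float64(-0.09652015342807925), 0.2, 65) dp [0.0014, 0.0008, -0.5832] ang [0.0013, -0.0023, 0.0]
(0.47, 0.04, 0.2, 65) dp [0.3784, -0.2654, 0.0] ang [0.0, 0.0, 0.0]
(0.505, 0.165, 0.15, 90) dp [0.4269, -0.0704, 0.1667] ang [0.0, 0.0, -0.4167]
(0.505, 0.165, np.float64(0.026038385788319178), 90) dp [0.0, 0.0, 0.4132] ang [0.0, 0.0, 0.0]
```

>>> send_rows([
  {"gripper": 0.8, "dp": [0, 0, -0.05], "angular": [0, 0, 0]},
  {"gripper": 0.8, "dp": [0, 0, -0.12], "angular": [0, 0, 0]},
  {"gripper": 0.8, "dp": [0, 0, -0.2], "angular": [0, 0, 0]},
  {"gripper": 0.8, "dp": [0, 0, -0.29], "angular": [0, 0, 0]},
  {"gripper": 0.8, "dp": [0, 0, -0.38], "angular": [0, 0, 0]},
  {"gripper": 0.8, "dp": [0, 0, -0.47], "angular": [0, 0, 0]},
  {"gripper": 0.8, "dp": [0, 0, -0.54], "angular": [0, 0, 0]},
  {"gripper": 0.8, "dp": [0, 0, -0.583], "angular": [0, 0, 0]},
])

```text
t: 4.1
position: [0.4946, -0.0974, 0.2017]
tool_rot: [[0.422, 0.906, 0.005], [0.906, -0.422, -0.0], [0.002, 0.005, -1.0]]
ft_force: [0.4, -0.7, -0.7]
width: 0.043
grip_force: 31.2
```

>>> send_rows([
  {"gripper": 0.8, "dp": [0.03, -0.02, 0], "angular": [0, 0, 0]},
  {"gripper": 0.8, "dp": [0.08, -0.056, 0], "angular": [0, 0, 0]},
  {"gripper": 0.8, "dp": [0.13, -0.09, 0], "angular": [0, 0, 0]},
  {"gripper": 0.8, "dp": [0.18, -0.126, 0], "angular": [0, 0, 0]},
  {"gripper": 0.8, "dp": [0.23, -0.161, 0], "angular": [0, 0, 0]},
  {"gripper": 0.8, "dp": [0.28, -0.196, 0], "angular": [0, 0, 0]},
  {"gripper": 0.8, "dp": [0.33, -0.231, 0], "angular": [0, 0, 0]},
  {"gripper": 0.8, "dp": [0.378, -0.265, 0], "angular": [0, 0, 0]},
])

```text
t: 4.77
position: [0.4679, 0.0411, 0.1979]
tool_rot: [[0.422, 0.906, -0.001], [0.906, -0.422, 0.002], [0.002, -0.002, -1.0]]
ft_force: [0.2, 0.1, -1.8]
width: 0.0431
grip_force: 31.2
```

>>> send_rows([
  {"gripper": 0.8, "dp": [0.06, -0.01, 0.02], "angular": [0, 0, -0.06]},
  {"gripper": 0.8, "dp": [0.12, -0.02, 0.05], "angular": [0, 0, -0.12]},
  {"gripper": 0.8, "dp": [0.18, -0.03, 0.07], "angular": [0, 0, -0.18]},
  {"gripper": 0.8, "dp": [0.24, -0.04, 0.1], "angular": [0, 0, -0.24]},
  {"gripper": 0.8, "dp": [0.3, -0.05, 0.12], "angular": [0, 0, -0.3]},
  {"gripper": 0.8, "dp": [0.36, -0.06, 0.14], "angular": [0, 0, -0.36]},
  {"gripper": 0.8, "dp": [0.41, -0.068, 0.16], "angular": [0, 0, -0.4]},
  {"gripper": 0.8, "dp": [0.427, -0.07, 0.167], "angular": [0, 0, -0.417]},
])

```text
t: 5.43
position: [0.5033, 0.1666, 0.1473]
tool_rot: [[-0.004, 1.0, -0.002], [1.0, 0.004, 0.002], [0.002, -0.002, -1.0]]
ft_force: [0.0, 0.1, -2.0]
width: 0.0433
grip_force: 31.2
```

>>> send_rows([
  {"gripper": 0.8, "dp": [0, 0, 0.06], "angular": [0, 0, 0]},
  {"gripper": 0.8, "dp": [0, 0, 0.13], "angular": [0, 0, 0]},
  {"gripper": 0.8, "dp": [0, 0, 0.2], "angular": [0, 0, 0]},
  {"gripper": 0.8, "dp": [0, 0, 0.27], "angular": [0, 0, 0]},
  {"gripper": 0.8, "dp": [0, 0, 0.33], "angular": [0, 0, 0]},
  {"gripper": 0.8, "dp": [0, 0, 0.37], "angular": [0, 0, 0]},
  {"gripper": 0.8, "dp": [0, 0, 0.4], "angular": [0, 0, 0]},
  {"gripper": 0.8, "dp": [0, 0, 0.41], "angular": [0, 0, 0]},
])

```text
t: 6.1
position: [0.5031, 0.1643, 0.025]
tool_rot: [[-0.0, 1.0, -0.003], [1.0, 0.0, 0.001], [0.001, -0.003, -1.0]]
ft_force: [-5.0, -1.8, 23.2]
width: 0.043
grip_force: 33.3
```

>>> send_rows([
  {"gripper": 0.8, "dp": [0, 0, 0], "angular": [0, 0, 0]},
  {"gripper": 0.8, "dp": [0, 0, 0], "angular": [0, 0, 0]},
  {"gripper": 0.45, "dp": [0, 0, 0], "angular": [0, 0, 0]},
  {"gripper": 0.3, "dp": [0, 0, 0], "angular": [0, 0, 0]},
  {"gripper": 0.15, "dp": [0, 0, 0], "angular": [0, 0, 0]},
  {"gripper": 0, "dp": [0, 0, 0], "angular": [0, 0, 0]},
  {"gripper": 0, "dp": [0, 0, 0], "angular": [0, 0, 0]},
  {"gripper": 0, "dp": [0, 0, 0], "angular": [0, 0, 0]},
])

```text
t: 6.77
position: [0.505, 0.1647, 0.0262]
tool_rot: [[-0.001, 1.0, 0.002], [1.0, 0.001, 0.002], [0.002, 0.002, -1.0]]
ft_force: [0.3, -0.1, 0.5]
width: 0.0854
grip_force: 0.0
```

>>> send_rows([
  {"gripper": 0, "dp": [0, 0, -0.04], "angular": [0, 0, 0]},
  {"gripper": 0, "dp": [0, 0, -0.1], "angular": [0, 0, 0]},
  {"gripper": 0, "dp": [0, 0, -0.17], "angular": [0, 0, 0]},
  {"gripper": 0, "dp": [0, 0, -0.26], "angular": [0, 0, 0]},
  {"gripper": 0, "dp": [0, 0, -0.35], "angular": [0, 0, 0]},
  {"gripper": 0, "dp": [0, 0, -0.44], "angular": [0, 0, 0]},
  {"gripper": 0.5, "dp": [0, 0, -0.5], "angular": [0, 0, 0]},
  {"gripper": 1, "dp": [0, 0, -0.5], "angular": [0, 0, 0]},
])

```text
t: 7.43
position: [0.5072, 0.1648, 0.1801]
tool_rot: [[-0.001, 1.0, 0.01], [1.0, 0.001, 0.003], [0.003, 0.01, -1.0]]
ft_force: [0.1, -0.4, 0.3]
width: 0.0639
grip_force: 0.0
```

```bash
python3 - <<'E'
from h import *
from workcell import bot
o=bot.get_obs();R=np.array(o["tool_rot"]);p=np.array(o["position"])
print(o["t"],p,psi(R),R[:,2],o["q"],o["ft_force"],o["width"])
c=bot.capture("scene");np.savez("scene1.npz",**c);cv2.imwrite("pics/s1.png",cv2.resize(c["img"][120:300,100:380],(800,514)))
c=bot.capture("top");np.savez("top1.npz",**c)
E
```

```text
7.4333 [0.50724397 0.16480589 0.18005088] 90.06018115955341 [ 0.00975318  0.00257774 -0.99994911] [ 5.93631486 27.02238752 98.68669921  0.11053642 53.71985949  5.81188724] [ 0.09755681 -0.39866954  0.25168443] 0.0638960809097769
```

View pics/s1.png

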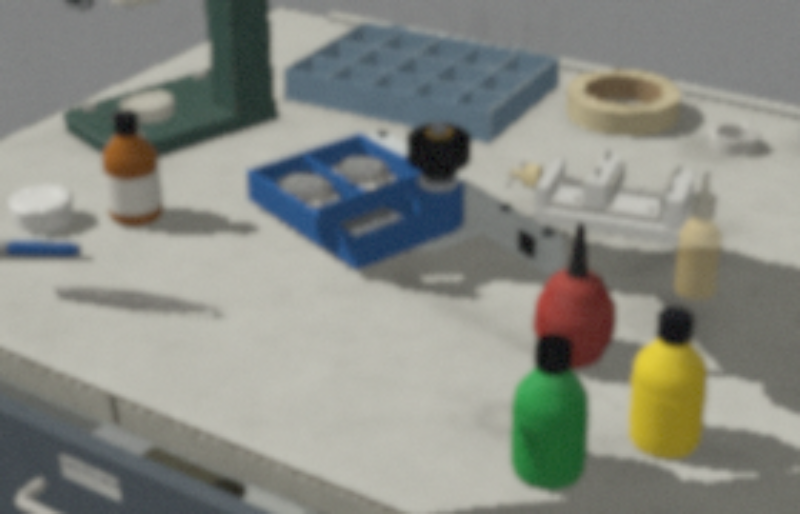

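The picture shows the solvent bottle standing upright at crop (132,175), on free bench left of the tray. The tray, the watches and the rest are unmoved. Next is the push; first I'll check the press's overhang.

```bash
python3 - <<'E'
from h import *
from workcell import bot
for n in("top","scene"):
    P=cloud(cam(n,"1")).reshape(-1,3)
    m=(P[:,0]>.45)&(P[:,0]<.85)&(P[:,1]>-.02)&(P[:,1]<.35)&(P[:,2]>.1)&(P[:,2]<.5)
    Q=P[m];print(n,m.sum(),np.percentile(Q,[1,10,50,90,99],axis=0).round(3).tolist())
    for y in(.1,.13,.16,.19,.22,.25):
        q=Q[abs(Q[:,1]-y)<.015]
        if len(q):print(y,q.min(0).round(3),q.max(0).round(3),len(q))
o=bot.get_obs();R=np.array(o["tool_rot"]);p=np.array(o["position"])
post=np.array([.611,-.0572])
def pt(th,x,y):
    r=np.radians(th);return post+[np.cos(r)*x-np.sin(r)*y,np.sin(r)*x+np.cos(r)*y]
a=pt(71.2,.157,.080);b=pt(71.2,.141,.080);print(a,b)
plan(R,p,[(*a,.15,71.2),(*a,.012,71.2)])
# arc rows in the tool frame at contact start (tool x = tray x)
R0=Rpsi(71.2)
for d in range(0,96,4):
    q=pt(71.2+d,.141,.080)-b
    print(d,np.round(R0.T@np.r_[q,0]/.3,4)[:2],round(-d/60,4))
E
```

```text
top 7369 [[0.453, 0.101, 0.113], [0.471, 0.103, 0.204], [0.55, 0.163, 0.257], [0.691, 0.222, 0.49], [0.711, 0.265, 0.499]]
0.1 [0.45  0.1   0.442] [0.55  0.115 0.5  ] 1664
0.13 [0.472 0.116 0.274] [0.548 0.145 0.5  ] 971
0.16 [0.45  0.145 0.187] [0.574 0.175 0.5  ] 1406
0.19 [0.465 0.175 0.101] [0.718 0.205 0.496] 1673
0.22 [0.596 0.205 0.1  ] [0.722 0.235 0.258] 1300
0.25 [0.596 0.235 0.222] [0.676 0.265 0.269] 281
scene 6076 [[0.46, 0.126, 0.108], [0.47, 0.131, 0.153], [0.511, 0.157, 0.276], [0.683, 0.205, 0.395], [0.707, 0.272, 0.423]]
0.13 [0.469 0.124 0.249] [0.536 0.145 0.427] 1503
0.16 [0.45  0.145 0.186] [0.573 0.175 0.427] 2433
0.19 [0.469 0.175 0.1  ] [0.713 0.205 0.426] 1529
0.22 [0.602 0.205 0.1  ] [0.707 0.235 0.254] 262
0.25 [0.516 0.236 0.126] [0.654 0.265 0.326] 155
[0.58586377 0.11720519] [0.58070752 0.1020588 ]
(np.float64(0.5858637733419345), np.float64(0.11720518945660521), 0.15, 71.2) dp [-0.158, 0.2698, 0.0892] ang [0.0023, -0.0021, 0.3143]
(np.float64(0.5858637733419345), np.float64(0.11720518945660521), 0.012, 71.2) dp [0.0, 0.0, 0.46] ang [0.0, 0.0, 0.0]
0 [0. 0.] 0.0
4 [-0.0197 -0.0321] -0.0667
8 [-0.0417 -0.0628] -0.1333
12 [-0.0657 -0.0919] -0.2
16 [-0.0917 -0.1192] -0.2667
20 [-0.1195 -0.1447] -0.3333
24 [-0.1491 -0.1681] -0.4
28 [-0.1802 -0.1894] -0.4667
32 [-0.2127 -0.2085] -0.5333
36 [-0.2465 -0.2253] -0.6
40 [-0.2814 -0.2397] -0.6667
44 [-0.3172 -0.2516] -0.7333
48 [-0.3537 -0.261 ] -0.8
52 [-0.3908 -0.2679] -0.8667
56 [-0.4283 -0.2721] -0.9333
60 [-0.4659 -0.2737] -1.0
64 [-0.5036 -0.2727] -1.0667
68 [-0.5412 -0.269 ] -1.1333
72 [-0.5784 -0.2627] -1.2
76 [-0.615  -0.2539] -1.2667
80 [-0.651  -0.2425] -1.3333
84 [-0.6861 -0.2286] -1.4
88 [-0.7201 -0.2124] -1.4667
92 [-0.7529 -0.1937] -1.5333
```

```bash
python3 - <<'E'
from h import *
for n in("top","scene"):
    P=cloud(cam(n,"0")).reshape(-1,3)
    for zl,zh in((.02,.1),(.1,.2),(.2,.3),(.3,.45)):
        m=(P[:,0]>.45)&(P[:,0]<.8)&(P[:,1]>.11)&(P[:,1]<.4)&(P[:,2]>zl)&(P[:,2]<zh);Q=P[m]
        if len(Q)<10:continue
        d=np.linalg.norm(Q[:,:2]-[.578,.113],axis=1);i=np.argsort(d)[:200:40]
        print(n,zl,len(Q),"miny",np.percentile(Q[:,1],1).round(3),"minx",np.percentile(Q[:,0],1).round(3),"nearest",d[i].round(3),Q[i].round(3).tolist())
E
```

```text
top 0.02 1484 miny 0.117 minx 0.452 nearest [0.107 0.123 0.125 0.127 0.129] [[0.603, 0.218, 0.022], [0.673, 0.191, 0.057], [0.677, 0.189, 0.089], [0.679, 0.19, 0.082], [0.607, 0.239, 0.02]]
top 0.1 634 miny 0.178 minx 0.624 nearest [0.103 0.12  0.123 0.125 0.126] [[0.61, 0.211, 0.199], [0.666, 0.194, 0.193], [0.676, 0.187, 0.148], [0.677, 0.189, 0.165], [0.681, 0.186, 0.153]]
top 0.2 3022 miny 0.18 minx 0.558 nearest [0.102 0.103 0.103 0.104 0.104] [[0.609, 0.21, 0.251], [0.605, 0.212, 0.203], [0.622, 0.207, 0.202], [0.601, 0.214, 0.248], [0.601, 0.214, 0.219]]
top 0.3 326 miny 0.261 minx 0.517 nearest [0.152 0.157 0.159 0.16  0.162] [[0.558, 0.264, 0.3], [0.528, 0.262, 0.313], [0.538, 0.267, 0.307], [0.545, 0.27, 0.308], [0.528, 0.268, 0.32]]
scene 0.02 1060 miny 0.115 minx 0.455 nearest [0.118 0.122 0.124 0.125 0.127] [[0.668, 0.189, 0.032], [0.673, 0.19, 0.074], [0.676, 0.189, 0.071], [0.677, 0.19, 0.073], [0.67, 0.201, 0.073]]
scene 0.1 1155 miny 0.178 minx 0.618 nearest [0.1   0.111 0.12  0.122 0.123] [[0.621, 0.204, 0.199], [0.65, 0.198, 0.192], [0.669, 0.19, 0.181], [0.671, 0.192, 0.171], [0.67, 0.195, 0.163]]
scene 0.2 1461 miny 0.18 minx 0.549 nearest [0.098 0.101 0.101 0.102 0.103] [[0.609, 0.206, 0.218], [0.607, 0.209, 0.204], [0.63, 0.2, 0.247], [0.613, 0.209, 0.25], [0.605, 0.212, 0.237]]
scene 0.3 144 miny 0.261 minx 0.515 nearest [0.154 0.16  0.164 0.171] [[0.536, 0.261, 0.302], [0.543, 0.269, 0.302], [0.525, 0.268, 0.301], [0.517, 0.273, 0.315]]
```

>>> send_rows([
  {"gripper": 1, "dp": [-0.158, 0.27, 0.089], "angular": [0.002, -0.002, 0.314]},
  {"gripper": 1, "dp": [-0.158, 0.27, 0.089], "angular": [0.002, -0.002, 0.314]},
  {"gripper": 1, "dp": [-0.158, 0.27, 0.089], "angular": [0.002, -0.002, 0.314]},
  {"gripper": 1, "dp": [-0.158, 0.27, 0.089], "angular": [0.002, -0.002, 0.314]},
  {"gripper": 1, "dp": [-0.158, 0.27, 0.089], "angular": [0.002, -0.002, 0.314]},
  {"gripper": 1, "dp": [-0.158, 0.27, 0.089], "angular": [0.002, -0.002, 0.314]},
  {"gripper": 1, "dp": [-0.158, 0.27, 0.089], "angular": [0.002, -0.002, 0.314]},
  {"gripper": 1, "dp": [-0.158, 0.27, 0.089], "angular": [0.002, -0.002, 0.314]},
])

```text
t: 8.2
position: [0.5845, 0.118, 0.1494]
tool_rot: [[0.32, 0.947, -0.002], [0.947, -0.32, 0.0], [-0.001, -0.002, -1.0]]
ft_force: [-0.3, 0.4, -0.2]
width: 0.0001
grip_force: 0.0
```

>>> send_rows([
  {"gripper": 1, "dp": [0, 0, 0.06], "angular": [0, 0, 0]},
  {"gripper": 1, "dp": [0, 0, 0.13], "angular": [0, 0, 0]},
  {"gripper": 1, "dp": [0, 0, 0.2], "angular": [0, 0, 0]},
  {"gripper": 1, "dp": [0, 0, 0.27], "angular": [0, 0, 0]},
  {"gripper": 1, "dp": [0, 0, 0.34], "angular": [0, 0, 0]},
  {"gripper": 1, "dp": [0, 0, 0.4], "angular": [0, 0, 0]},
  {"gripper": 1, "dp": [0, 0, 0.44], "angular": [0, 0, 0]},
  {"gripper": 1, "dp": [0, 0, 0.45], "angular": [0, 0, 0]},
])

```text
t: 8.87
position: [0.5838, 0.1176, 0.0127]
tool_rot: [[0.321, 0.947, -0.005], [0.947, -0.321, -0.0], [-0.002, -0.005, -1.0]]
ft_force: [-0.6, -0.1, -0.0]
width: 0.0003
grip_force: 0.0
```

>>> send_rows([
  {"gripper": 1, "dp": [-0.01, 0, 0], "angular": [0, 0, 0]},
  {"gripper": 1, "dp": [-0.02, 0, 0], "angular": [0, 0, 0]},
  {"gripper": 1, "dp": [-0.03, 0, 0], "angular": [0, 0, 0]},
  {"gripper": 1, "dp": [-0.037, 0, 0], "angular": [0, 0, 0]},
  {"gripper": 1, "dp": [-0.043, 0, 0], "angular": [0, 0, 0]},
  {"gripper": 1, "dp": [-0.048, 0, 0], "angular": [0, 0, 0]},
  {"gripper": 1, "dp": [-0.053, 0, 0], "angular": [0, 0, 0]},
  {"gripper": 1, "dp": [-0.053, 0, 0], "angular": [0, 0, 0]},
])

```text
t: 9.53
position: [0.5811, 0.1028, 0.0151]
tool_rot: [[0.323, 0.946, 0.001], [0.946, -0.323, 0.001], [0.002, 0.0, -1.0]]
ft_force: [0.1, 3.7, 3.1]
width: 0.0001
grip_force: 2.0
```

```bash
python3 - <<'E'
from h import *
from workcell import bot
o=bot.get_obs();R=np.array(o["tool_rot"]);p=np.array(o["position"])
print(o["t"],p,psi(R),R[:,2],o["q"],o["ft_force"],o["width"])
c=bot.capture("scene");cv2.imwrite("pics/s2.png",cv2.resize(c["img"][120:300,100:380],(800,514)))
E
```

```text
9.5333 [0.5810885  0.10281589 0.0151376 ] 71.14064994007141 [ 6.27150246e-04  1.42050074e-03 -9.99998794e-01] [-0.84993019 45.42010944 95.17249693  0.12912614 39.37274312 17.90963149] [0.05459869 3.72853762 3.13091915] 8.842024691878941e-05
```

>>> send_rows([
  {"gripper": 1, "dp": [-0.0146, -0.0242, 0], "angular": [0, 0, -0.05]},
  {"gripper": 1, "dp": [-0.0305, -0.0477, 0], "angular": [0, 0, -0.1]},
  {"gripper": 1, "dp": [-0.0475, -0.0702, 0], "angular": [0, 0, -0.15]},
  {"gripper": 1, "dp": [-0.0657, -0.0919, 0], "angular": [0, 0, -0.2]},
  {"gripper": 1, "dp": [-0.085, -0.1126, 0], "angular": [0, 0, -0.25]},
  {"gripper": 1, "dp": [-0.1054, -0.1322, 0], "angular": [0, 0, -0.3]},
  {"gripper": 1, "dp": [-0.1268, -0.1507, 0], "angular": [0, 0, -0.35]},
  {"gripper": 1, "dp": [-0.1491, -0.1681, 0], "angular": [0, 0, -0.4]},
])

```text
t: 10.25
position: [0.5191, 0.0768, 0.0151]
tool_rot: [[-0.093, 0.996, 0.002], [0.996, 0.093, 0.001], [0.001, 0.002, -1.0]]
ft_force: [1.2, 6.9, 3.0]
width: 0.0001
grip_force: 2.9
```

```bash
python3 - <<'E'
from h import *
from workcell import bot
o=bot.get_obs();R=np.array(o["tool_rot"]);p=np.array(o["position"])
post=np.array([.611,-.0572]);d=p[:2]-post
print(o["t"],p,psi(R),o["ft_force"],"tray angle from radius",np.degrees(np.arctan2(d[1],d[0])-np.arctan2(.08,.141)),np.linalg.norm(d),np.hypot(.141,.08))
c=bot.capture("top");cv2.imwrite("pics/t2.png",cv2.resize(c["img"][110:290,130:400],(800,533)))
E
```

```text
10.25 [0.51905167 0.076807   0.01506159] 95.34957908054207 [1.23423576 6.87231573 2.95785975] tray angle from radius 94.88626724391706 0.16251883629841068 0.1621141573089778
```

View pics/t2.png

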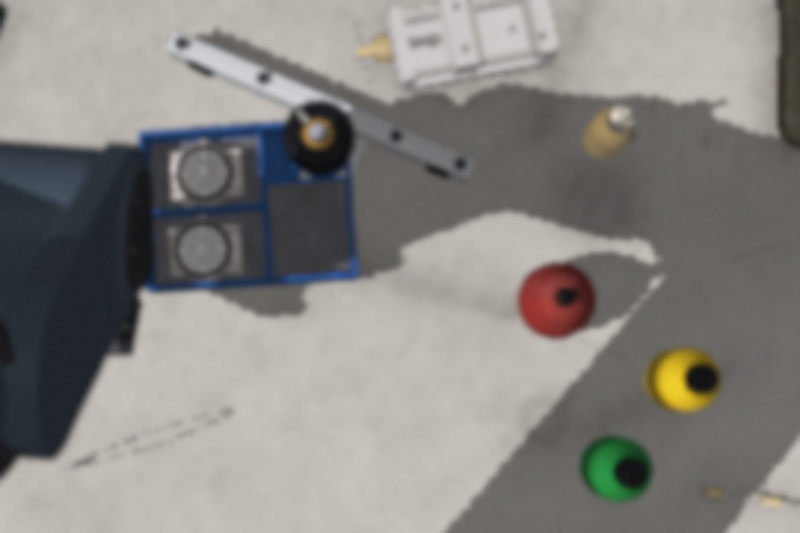

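The tray has swung to about 95° with the watches in place; its left edge is at crop (148,210), against the gripper. The way to the blower at (557,300) is clear, so I'll continue.

>>> send_rows([
  {"gripper": 1, "dp": [-0.0146, -0.0242, 0], "angular": [0, 0, -0.05]},
  {"gripper": 1, "dp": [-0.0305, -0.0477, 0], "angular": [0, 0, -0.1]},
  {"gripper": 1, "dp": [-0.0475, -0.0702, 0], "angular": [0, 0, -0.15]},
  {"gripper": 1, "dp": [-0.0657, -0.0919, 0], "angular": [0, 0, -0.2]},
  {"gripper": 1, "dp": [-0.085, -0.1126, 0], "angular": [0, 0, -0.25]},
  {"gripper": 1, "dp": [-0.1054, -0.1322, 0], "angular": [0, 0, -0.3]},
  {"gripper": 1, "dp": [-0.1268, -0.1507, 0], "angular": [0, 0, -0.35]},
  {"gripper": 1, "dp": [-0.1491, -0.1681, 0], "angular": [0, 0, -0.4]},
])

```text
t: 10.97
position: [0.4715, 0.0273, 0.0147]
tool_rot: [[-0.49, 0.872, -0.002], [0.872, 0.49, 0.0], [0.001, -0.002, -1.0]]
ft_force: [-0.7, 5.3, 2.7]
width: 0.0002
grip_force: 2.1
```

>>> send_rows([
  {"gripper": 1, "dp": [-0.0146, -0.0242, 0], "angular": [0, 0, -0.05]},
  {"gripper": 1, "dp": [-0.0305, -0.0477, 0], "angular": [0, 0, -0.1]},
  {"gripper": 1, "dp": [-0.0475, -0.0702, 0], "angular": [0, 0, -0.15]},
  {"gripper": 1, "dp": [-0.0657, -0.0919, 0], "angular": [0, 0, -0.2]},
  {"gripper": 1, "dp": [-0.085, -0.1126, 0], "angular": [0, 0, -0.25]},
  {"gripper": 1, "dp": [-0.1054, -0.1322, 0], "angular": [0, 0, -0.3]},
  {"gripper": 1, "dp": [-0.1268, -0.1507, 0], "angular": [0, 0, -0.35]},
  {"gripper": 1, "dp": [-0.1491, -0.1681, 0], "angular": [0, 0, -0.4]},
])

```text
t: 11.63
position: [0.4484, -0.0365, 0.0144]
tool_rot: [[-0.802, 0.597, -0.005], [0.597, 0.802, 0.001], [0.004, -0.002, -1.0]]
ft_force: [-1.2, 3.6, 0.6]
width: 0.0001
grip_force: 1.3
```

```bash
python3 - <<'E'
from h import *
from workcell import bot
o=bot.get_obs();R=np.array(o["tool_rot"]);p=np.array(o["position"])
post=np.array([.611,-.0572]);d=p[:2]-post
print(o["t"],p,psi(R),o["ft_force"],"tray angle",np.degrees(np.arctan2(d[1],d[0])-np.arctan2(.08,.141))%360,np.linalg.norm(d))
a=psi(R)
for k in range(1,17):
    q=k;r=np.radians(q);v=np.array([.141*(np.cos(r)-1)-.08*np.sin(r),-(.141*np.sin(r)+.08*(np.cos(r)-1))])/.3
    print(k,v.round(4),-round(k/60,4))
E
```

```text
11.6333 [ 0.44837756 -0.03652938  0.01439899] 143.3453147714759 [-1.21523371  3.58201114  0.57644169] tray angle 143.1865611174544 0.16393087454488062
1 [-0.0047 -0.0082] -0.0167
2 [-0.0096 -0.0162] -0.0333
3 [-0.0146 -0.0242] -0.05
4 [-0.0197 -0.0321] -0.0667
5 [-0.025  -0.0399] -0.0833
6 [-0.0304 -0.0477] -0.1
7 [-0.036  -0.0553] -0.1167
8 [-0.0417 -0.0628] -0.1333
9 [-0.0475 -0.0702] -0.15
10 [-0.0534 -0.0776] -0.1667
11 [-0.0595 -0.0848] -0.1833
12 [-0.0657 -0.0919] -0.2
13 [-0.072  -0.0989] -0.2167
14 [-0.0785 -0.1058] -0.2333
15 [-0.085  -0.1126] -0.25
16 [-0.0917 -0.1192] -0.2667
```

>>> send_rows([
  {"gripper": 1, "dp": [-0.0096, -0.0162, 0], "angular": [0, 0, -0.033]},
  {"gripper": 1, "dp": [-0.0197, -0.0321, 0], "angular": [0, 0, -0.067]},
  {"gripper": 1, "dp": [-0.0304, -0.0477, 0], "angular": [0, 0, -0.1]},
  {"gripper": 1, "dp": [-0.0417, -0.0628, 0], "angular": [0, 0, -0.133]},
  {"gripper": 1, "dp": [-0.0534, -0.0776, 0], "angular": [0, 0, -0.167]},
  {"gripper": 1, "dp": [-0.0595, -0.0848, 0], "angular": [0, 0, -0.183]},
  {"gripper": 1, "dp": [-0.0657, -0.0919, 0], "angular": [0, 0, -0.2]},
  {"gripper": 1, "dp": [-0.0657, -0.0919, 0], "angular": [0, 0, -0.2]},
])

```text
t: 12.3
position: [0.4478, -0.0706, 0.0144]
tool_rot: [[-0.908, 0.419, -0.005], [0.419, 0.908, 0.001], [0.004, -0.001, -1.0]]
ft_force: [-3.5, -0.6, 0.6]
width: -0.0
grip_force: 1.9
```

>>> send_rows([
  {"gripper": 1, "dp": [-0.0012, -0.002, 0], "angular": [0, 0, -0.004]},
  {"gripper": 1, "dp": [-0.0024, -0.0041, 0], "angular": [0, 0, -0.008]},
  {"gripper": 1, "dp": [-0.0035, -0.0061, 0], "angular": [0, 0, -0.012]},
  {"gripper": 1, "dp": [-0.0047, -0.0082, 0], "angular": [0, 0, -0.017]},
  {"gripper": 1, "dp": [-0.0059, -0.0102, 0], "angular": [0, 0, -0.021]},
  {"gripper": 1, "dp": [-0.0071, -0.0122, 0], "angular": [0, 0, -0.025]},
  {"gripper": 1, "dp": [-0.0071, -0.0122, 0], "angular": [0, 0, -0.025]},
  {"gripper": 1, "dp": [-0.0071, -0.0122, 0], "angular": [0, 0, -0.025]},
])

```text
t: 12.97
position: [0.4489, -0.0747, 0.0144]
tool_rot: [[-0.919, 0.395, -0.003], [0.395, 0.919, 0.001], [0.003, -0.001, -1.0]]
ft_force: [-5.4, 0.2, -0.9]
width: -0.0001
grip_force: 2.4
```

>>> send_rows([
  {"gripper": 1, "dp": [-0.0012, -0.002, 0], "angular": [0, 0, -0.004]},
  {"gripper": 1, "dp": [-0.0024, -0.0041, 0], "angular": [0, 0, -0.008]},
  {"gripper": 1, "dp": [-0.0035, -0.0061, 0], "angular": [0, 0, -0.012]},
  {"gripper": 1, "dp": [-0.0047, -0.0082, 0], "angular": [0, 0, -0.017]},
  {"gripper": 1, "dp": [-0.0047, -0.0082, 0], "angular": [0, 0, -0.017]},
  {"gripper": 1, "dp": [-0.0047, -0.0082, 0], "angular": [0, 0, -0.017]},
  {"gripper": 1, "dp": [-0.0047, -0.0082, 0], "angular": [0, 0, -0.017]},
  {"gripper": 1, "dp": [-0.0047, -0.0082, 0], "angular": [0, 0, -0.017]},
])

```text
t: 13.63
position: [0.4482, -0.0763, 0.0144]
tool_rot: [[-0.925, 0.379, -0.005], [0.379, 0.925, 0.002], [0.005, 0.0, -1.0]]
ft_force: [-4.1, 5.5, -0.6]
width: 0.0
grip_force: 3.2
```

```bash
python3 - <<'E'
from h import *
from workcell import bot
o=bot.get_obs();R=np.array(o["tool_rot"]);p=np.array(o["position"])
print(o["t"],p,psi(R),o["ft_force"],o["q"])
c=bot.capture("top");np.savez("top3.npz",**c);cv2.imwrite("pics/t3.png",cv2.resize(c["img"][120:240,180:340],(800,600),interpolation=cv2.INTER_CUBIC))
E
```

```text
13.6333 [ 0.4481732  -0.07625155  0.01435107] 157.7420182062764 [-4.06802234  5.52316011 -0.61386677] [-2.37863073e+01  4.13718167e+01  1.14802313e+02 -6.73339908e-03
  2.41408118e+01 -9.15221579e+01]
```

View pics/t3.png

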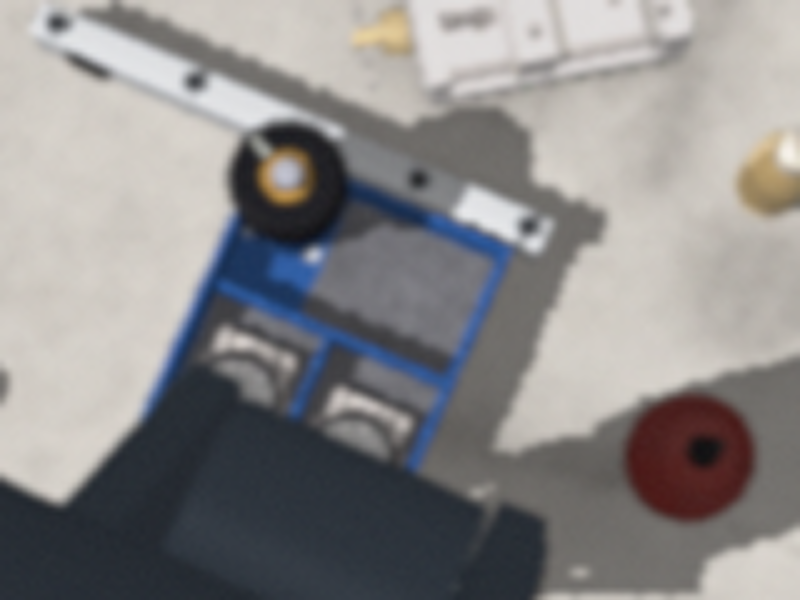

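The tray's short side appears to sit on the bumper end of the fence near crop (500,250), parallel to it. I'll press slightly more to confirm by force.

>>> send_rows([
  {"gripper": 1, "dp": [-0.003, 0, 0], "angular": [0, 0, 0]},
  {"gripper": 1, "dp": [-0.006, 0, 0], "angular": [0, 0, 0]},
  {"gripper": 1, "dp": [-0.009, 0, 0], "angular": [0, 0, 0]},
  {"gripper": 1, "dp": [-0.012, 0, 0], "angular": [0, 0, 0]},
  {"gripper": 1, "dp": [-0.012, 0, 0], "angular": [0, 0, 0]},
  {"gripper": 1, "dp": [-0.012, 0, 0], "angular": [0, 0, 0]},
  {"gripper": 1, "dp": [-0.012, 0, 0], "angular": [0, 0, 0]},
  {"gripper": 1, "dp": [-0.012, 0, 0], "angular": [0, 0, 0]},
])

```text
t: 14.35
position: [0.4481, -0.0762, 0.0144]
tool_rot: [[-0.926, 0.378, -0.012], [0.378, 0.926, 0.005], [0.013, 0.0, -1.0]]
ft_force: [-9.1, 6.0, 5.5]
width: -0.0
grip_force: 5.5
```

>>> send_rows([
  {"gripper": 1, "dp": [0.012, 0, 0], "angular": [0, 0, 0]},
  {"gripper": 1, "dp": [0.025, 0, 0], "angular": [0, 0, 0]},
  {"gripper": 1, "dp": [0.05, 0, 0], "angular": [0, 0, 0]},
  {"gripper": 1, "dp": [0.075, 0, 0], "angular": [0, 0, 0]},
  {"gripper": 1, "dp": [0.09, 0, -0.05], "angular": [0, 0, 0]},
  {"gripper": 1, "dp": [0.09, 0, -0.15], "angular": [0, 0, 0]},
  {"gripper": 1, "dp": [0.09, 0, -0.28], "angular": [0, 0, 0]},
  {"gripper": 1, "dp": [0.09, 0, -0.41], "angular": [0, 0, 0]},
])

```text
t: 15.02
position: [0.4283, -0.0689, 0.1386]
tool_rot: [[-0.925, 0.379, -0.001], [0.379, 0.925, 0.0], [0.001, -0.001, -1.0]]
ft_force: [1.4, -0.6, -0.0]
width: 0.0001
grip_force: 0.0
```

```bash
python3 - <<'E'
from h import *
from workcell import bot
o=bot.get_obs();R=np.array(o["tool_rot"]);p=np.array(o["position"])
print(o["t"],p,psi(R),R[:,2],o["ft_force"],o["q"])
plan(R,p,[(.52,-.062,.16,200),(.611,-.0572,.15,222),(.611,-.0572,.053,222)])
E
```

```text
15.0167 [ 0.42826155 -0.06894443  0.13855221] 157.7098457286334 [-1.39780542e-03  2.35784691e-05 -9.99999023e-01] [ 1.4301315  -0.62823727 -0.008554  ] [-2.39497512e+01  2.51811297e+01  1.14018383e+02 -4.77934246e-02
  4.08742384e+01 -9.16234569e+01]
(0.52, -0.062, 0.16, 200) dp [-0.2741, 0.1374, -0.0719] ang [-0.0, -0.0014, -0.7048]
(0.611, -0.0572, 0.15, 222) dp [-0.2905, -0.0887, 0.0333] ang [0.0, 0.0, -0.3667]
(0.611, -0.0572, 0.053, 222) dp [0.0, 0.0, 0.3233] ang [0.0, 0.0, 0.0]
```

>>> send_rows([
  {"gripper": 0, "dp": [-0.274, 0.137, -0.072], "angular": [0, 0, -0.705]},
  {"gripper": 0, "dp": [-0.274, 0.137, -0.072], "angular": [0, 0, -0.705]},
  {"gripper": 0, "dp": [-0.274, 0.137, -0.072], "angular": [0, 0, -0.705]},
  {"gripper": 0, "dp": [-0.274, 0.137, -0.072], "angular": [0, 0, -0.705]},
  {"gripper": 0, "dp": [-0.274, 0.137, -0.072], "angular": [0, 0, -0.705]},
  {"gripper": 0, "dp": [-0.274, 0.137, -0.072], "angular": [0, 0, -0.705]},
  {"gripper": 0, "dp": [-0.274, 0.137, -0.072], "angular": [0, 0, -0.705]},
  {"gripper": 0, "dp": [-0.274, 0.137, -0.072], "angular": [0, 0, -0.705]},
])

```text
t: 15.68
position: [0.5204, -0.0622, 0.1592]
tool_rot: [[-0.941, -0.34, 0.0], [-0.34, 0.941, -0.001], [0.0, -0.001, -1.0]]
ft_force: [0.6, -0.6, 0.0]
width: 0.0857
grip_force: 0.0
```

>>> send_rows([
  {"gripper": 0, "dp": [-0.29, -0.089, 0.033], "angular": [0, 0, -0.367]},
  {"gripper": 0, "dp": [-0.29, -0.089, 0.033], "angular": [0, 0, -0.367]},
  {"gripper": 0, "dp": [-0.29, -0.089, 0.033], "angular": [0, 0, -0.367]},
  {"gripper": 0, "dp": [-0.29, -0.089, 0.033], "angular": [0, 0, -0.367]},
  {"gripper": 0, "dp": [-0.29, -0.089, 0.033], "angular": [0, 0, -0.367]},
  {"gripper": 0, "dp": [-0.29, -0.089, 0.033], "angular": [0, 0, -0.367]},
  {"gripper": 0, "dp": [-0.29, -0.089, 0.033], "angular": [0, 0, -0.367]},
  {"gripper": 0, "dp": [-0.29, -0.089, 0.033], "angular": [0, 0, -0.367]},
])

```text
t: 16.35
position: [0.6098, -0.0572, 0.1493]
tool_rot: [[-0.744, -0.668, -0.002], [-0.668, 0.744, 0.0], [0.001, 0.002, -1.0]]
ft_force: [-0.1, -0.7, -0.2]
width: 0.0857
grip_force: 0.0
```

```bash
python3 - <<'E'
from h import *
from workcell import bot
o=bot.get_obs();R=np.array(o["tool_rot"]);p=np.array(o["position"])
print(o["t"],p,psi(R),R[:,2],o["ft_force"],o["q"],o["width"])
plan(R,p,[(.611,-.0572,.053,222)])
E
```

```text
16.35 [ 0.60976139 -0.05720667  0.14928368] -138.06681503836236 [-2.07362104e-03  1.57458913e-04 -9.99997838e-01] [-0.05895499 -0.70505031 -0.2011227 ] [-1.57901871e+01  3.50187799e+01  8.81407352e+01 -2.82114797e-02
  5.69572696e+01 -1.47707903e+02] 0.08574751984045954
(0.611, -0.0572, 0.053, 222) dp [-0.0035, -0.0032, 0.3209] ang [0.0014, -0.0014, -0.0011]
```

>>> send_rows([
  {"gripper": 0, "dp": [-0.002, -0.002, 0.05], "angular": [0, 0, 0]},
  {"gripper": 0, "dp": [-0.003, -0.003, 0.1], "angular": [0, 0, 0]},
  {"gripper": 0, "dp": [-0.003, -0.003, 0.15], "angular": [0, 0, 0]},
  {"gripper": 0, "dp": [-0.003, -0.003, 0.2], "angular": [0, 0, 0]},
  {"gripper": 0, "dp": [-0.003, -0.003, 0.25], "angular": [0, 0, 0]},
  {"gripper": 0, "dp": [-0.003, -0.003, 0.29], "angular": [0, 0, 0]},
  {"gripper": 0, "dp": [-0.003, -0.003, 0.32], "angular": [0, 0, 0]},
  {"gripper": 0, "dp": [-0.003, -0.003, 0.32], "angular": [0, 0, 0]},
])

```text
t: 17.02
position: [0.6106, -0.057, 0.0513]
tool_rot: [[-0.743, -0.669, -0.005], [-0.669, 0.743, 0.001], [0.003, 0.004, -1.0]]
ft_force: [0.2, -0.8, -0.3]
width: 0.0856
grip_force: 0.0
```

>>> send_rows([
  {"gripper": 0.2, "dp": [0, 0, 0], "angular": [0, 0, 0]},
  {"gripper": 0.35, "dp": [0, 0, 0], "angular": [0, 0, 0]},
  {"gripper": 0.5, "dp": [0, 0, 0], "angular": [0, 0, 0]},
  {"gripper": 0.7, "dp": [0, 0, 0], "angular": [0, 0, 0]},
  {"gripper": 0.7, "dp": [0, 0, 0], "angular": [0, 0, 0]},
  {"gripper": 0.7, "dp": [0, 0, 0], "angular": [0, 0, 0]},
  {"gripper": 0.7, "dp": [0, 0, 0], "angular": [0, 0, 0]},
  {"gripper": 0.7, "dp": [0, 0, 0], "angular": [0, 0, 0]},
], grip_force=40)

```text
t: 17.68
position: [0.6111, -0.0559, 0.0545]
tool_rot: [[-0.743, -0.669, -0.003], [-0.669, 0.743, 0.002], [0.001, 0.003, -1.0]]
ft_force: [-2.9, 3.1, 5.7]
width: 0.0469
grip_force: 40.6
```

```bash
python3 - <<'E'
from h import *
from workcell import bot
o=bot.get_obs();R=np.array(o["tool_rot"]);p=np.array(o["position"])
print(o["t"],p,psi(R),R[:,2],o["ft_force"],o["wrist_torque"],o["width"],o["grip_force"])
E
```

```text
17.6833 [ 0.61112    -0.05588825  0.05447144] -137.98330951094124 [-0.00289014  0.00187875 -0.99999406] [-2.8683773   3.13393044  5.68216184] [0.5974933  0.46865911 0.00780251] 0.04689540631516054 40.579348085448146
```

>>> send_rows([
  {"gripper": 0.7, "dp": [0, 0, 0], "angular": [0, 0, 0.1]},
  {"gripper": 0.7, "dp": [0, 0, 0], "angular": [0, 0, 0.2]},
  {"gripper": 0.7, "dp": [0, 0, 0.001], "angular": [0, 0, 0.3]},
  {"gripper": 0.7, "dp": [0, 0, 0.001], "angular": [0, 0, 0.4]},
  {"gripper": 0.7, "dp": [0, 0, 0.001], "angular": [0, 0, 0.5]},
  {"gripper": 0.7, "dp": [0, 0, 0.002], "angular": [0, 0, 0.6]},
  {"gripper": 0.7, "dp": [0, 0, 0.002], "angular": [0, 0, 0.7]},
  {"gripper": 0.7, "dp": [0, 0, 0.002], "angular": [0, 0, 0.8]},
])

```text
t: 18.35
position: [0.6114, -0.0566, 0.0539]
tool_rot: [[-0.994, 0.109, -0.002], [0.109, 0.994, 0.001], [0.002, 0.0, -1.0]]
ft_force: [-3.2, 0.2, 4.2]
width: 0.0466
grip_force: 40.5
```

```bash
cat > st.py <<'E'
from h import *
from workcell import bot
o=bot.get_obs();R=np.array(o["tool_rot"]);p=np.array(o["position"])
print(o["t"],p.round(4),"psi",psi(R).round(2),np.round(o["ft_force"],1),"tq",np.round(o["wrist_torque"],2),o["width"],o["grip_force"],"q6",o["q"][5])
E
python3 st.py
```

```text
18.35 [ 0.6114 -0.0566  0.0539] psi 173.77 [-3.2  0.2  4.2] tq [0.42 0.4  0.03] 0.04658126500878126 40.49271291587502 q6 -99.47960300839014
```

>>> send_rows([
  {"gripper": 0.7, "dp": [0, 0, 0], "angular": [0, 0, 0.1]},
  {"gripper": 0.7, "dp": [0, 0, 0], "angular": [0, 0, 0.2]},
  {"gripper": 0.7, "dp": [0, 0, 0.001], "angular": [0, 0, 0.3]},
  {"gripper": 0.7, "dp": [0, 0, 0.001], "angular": [0, 0, 0.4]},
  {"gripper": 0.7, "dp": [0, 0, 0.001], "angular": [0, 0, 0.5]},
  {"gripper": 0.7, "dp": [0, 0, 0.002], "angular": [0, 0, 0.6]},
  {"gripper": 0.7, "dp": [0, 0, 0.002], "angular": [0, 0, 0.7]},
  {"gripper": 0.7, "dp": [0, 0, 0.002], "angular": [0, 0, 0.8]},
])

```text
t: 19.02
position: [0.6111, -0.0574, 0.0534]
tool_rot: [[-0.585, 0.811, -0.003], [0.811, 0.585, -0.0], [0.001, -0.002, -1.0]]
ft_force: [-4.2, -1.4, 6.1]
width: 0.0468
grip_force: 40.6
```

>>> send_rows([
  {"gripper": 0.7, "dp": [0, 0, 0], "angular": [0, 0, 0.1]},
  {"gripper": 0.7, "dp": [0, 0, 0], "angular": [0, 0, 0.2]},
  {"gripper": 0.7, "dp": [0, 0, 0.001], "angular": [0, 0, 0.3]},
  {"gripper": 0.7, "dp": [0, 0, 0.001], "angular": [0, 0, 0.4]},
  {"gripper": 0.7, "dp": [0, 0, 0.001], "angular": [0, 0, 0.5]},
  {"gripper": 0.7, "dp": [0, 0, 0.002], "angular": [0, 0, 0.6]},
  {"gripper": 0.7, "dp": [0, 0, 0.002], "angular": [0, 0, 0.7]},
  {"gripper": 0.7, "dp": [0, 0, 0.002], "angular": [0, 0, 0.8]},
])

```text
t: 19.68
position: [0.6102, -0.0576, 0.0528]
tool_rot: [[0.211, 0.977, -0.004], [0.977, -0.211, -0.001], [-0.002, -0.004, -1.0]]
ft_force: [-6.5, -1.1, 7.8]
width: 0.0467
grip_force: 40.8
```

```bash
python3 st.py
```

```text
19.6833 [ 0.6102 -0.0576  0.0528] psi 77.82 [-6.5 -1.1  7.8] tq [-0.33  0.54  0.08] 0.0466632387766494 40.77670471044257 q6 -3.481941079082215
```

>>> send_rows([
  {"gripper": 0.7, "dp": [0, 0, 0], "angular": [0, 0, 0.1]},
  {"gripper": 0.7, "dp": [0, 0, 0], "angular": [0, 0, 0.2]},
  {"gripper": 0.7, "dp": [0, 0, 0.001], "angular": [0, 0, 0.3]},
  {"gripper": 0.7, "dp": [0, 0, 0.001], "angular": [0, 0, 0.4]},
  {"gripper": 0.7, "dp": [0, 0, 0.001], "angular": [0, 0, 0.5]},
  {"gripper": 0.7, "dp": [0, 0, 0.002], "angular": [0, 0, 0.6]},
  {"gripper": 0.7, "dp": [0, 0, 0.002], "angular": [0, 0, 0.7]},
  {"gripper": 0.7, "dp": [0, 0, 0.002], "angular": [0, 0, 0.8]},
])

```text
t: 20.35
position: [0.6095, -0.0572, 0.0524]
tool_rot: [[0.867, 0.498, -0.006], [0.498, -0.867, -0.0], [-0.006, -0.003, -1.0]]
ft_force: [-7.3, 0.1, 9.1]
width: 0.0472
grip_force: 40.9
```

```bash
python3 st.py
```

```text
20.35 [ 0.6095 -0.0572  0.0524] psi 29.85 [-7.3  0.1  9.1] tq [-0.34  0.96  0.14] 0.047248661737052736 40.90930069098249 q6 44.51276358928846
```

>>> send_rows([
  {"gripper": 0.7, "dp": [0, 0, 0], "angular": [0, 0, 0.08]},
  {"gripper": 0.7, "dp": [0, 0, 0], "angular": [0, 0, 0.16]},
  {"gripper": 0.7, "dp": [0, 0, 0.001], "angular": [0, 0, 0.24]},
  {"gripper": 0.7, "dp": [0, 0, 0.001], "angular": [0, 0, 0.32]},
  {"gripper": 0.7, "dp": [0, 0, 0.001], "angular": [0, 0, 0.4]},
  {"gripper": 0.7, "dp": [0, 0, 0.001], "angular": [0, 0, 0.46]},
  {"gripper": 0.7, "dp": [0, 0, 0.001], "angular": [0, 0, 0.53]},
  {"gripper": 0.7, "dp": [0, 0, 0.001], "angular": [0, 0, 0.6]},
])

```text
t: 21.02
position: [0.6092, -0.0565, 0.052]
tool_rot: [[0.994, -0.106, -0.007], [-0.106, -0.994, 0.001], [-0.007, 0.0, -1.0]]
ft_force: [-7.3, 2.2, 9.6]
width: 0.0466
grip_force: 40.9
```

```bash
python3 st.py
```

```text
21.0167 [ 0.6092 -0.0565  0.052 ] psi -6.08 [-7.3  2.2  9.6] tq [0.01 1.01 0.1 ] 0.0466035226768511 40.907919604796916 q6 80.4250239331109
```

>>> send_rows([
  {"gripper": 0.7, "dp": [0, 0, 0], "angular": [0, 0, 0.03]},
  {"gripper": 0.7, "dp": [0, 0, 0], "angular": [0, 0, 0.06]},
  {"gripper": 0.7, "dp": [0, 0, 0], "angular": [0, 0, 0.09]},
  {"gripper": 0.7, "dp": [0, 0, 0], "angular": [0, 0, 0.12]},
  {"gripper": 0.7, "dp": [0, 0, 0], "angular": [0, 0, 0.15]},
  {"gripper": 0.7, "dp": [0, 0, 0.001], "angular": [0, 0, 0.18]},
  {"gripper": 0.7, "dp": [0, 0, 0.001], "angular": [0, 0, 0.21]},
  {"gripper": 0.7, "dp": [0, 0, 0.001], "angular": [0, 0, 0.24]},
])

```text
t: 21.68
position: [0.6106, -0.0567, 0.0519]
tool_rot: [[0.939, -0.344, -0.004], [-0.344, -0.939, -0.001], [-0.003, 0.002, -1.0]]
ft_force: [-2.6, 1.0, 7.6]
width: 0.0464
grip_force: 39.7
```

```bash
python3 st.py
```

```text
21.6833 [ 0.6106 -0.0567  0.0519] psi -20.13 [-2.6  1.   7.6] tq [-0.04  0.36  0.83] 0.046424075759928095 39.718973049893975 q6 94.55222668129106
```

>>> send_rows([
  {"gripper": 0.7, "dp": [0, 0, 0], "angular": [0, 0, 0.02]},
  {"gripper": 0.7, "dp": [0, 0, 0], "angular": [0, 0, 0.04]},
  {"gripper": 0.7, "dp": [0, 0, 0], "angular": [0, 0, 0.06]},
  {"gripper": 0.7, "dp": [0, 0, 0], "angular": [0, 0, 0.08]},
  {"gripper": 0.7, "dp": [0, 0, 0], "angular": [0, 0, 0.08]},
  {"gripper": 0.7, "dp": [0, 0, 0], "angular": [0, 0, 0.08]},
  {"gripper": 0.7, "dp": [0, 0, 0], "angular": [0, 0, 0.08]},
  {"gripper": 0.7, "dp": [0, 0, 0], "angular": [0, 0, 0.08]},
])

```text
t: 22.35
position: [0.6124, -0.0576, 0.052]
tool_rot: [[0.908, -0.42, -0.0], [-0.42, -0.908, -0.002], [0.001, 0.002, -1.0]]
ft_force: [-2.2, 0.1, 5.8]
width: 0.0467
grip_force: 40.4
```

```bash
python3 st.py
```

```text
22.35 [ 0.6124 -0.0576  0.052 ] psi -24.84 [-2.2  0.1  5.8] tq [-0.18  0.34  0.87] 0.04671450268321146 40.40388905850705 q6 99.26538149316347
```

Torque has saturated at about 0.87 N m with no further sinking, so the knob is at its stop. I'll release and inspect.

>>> send_rows([
  {"gripper": 0.4, "dp": [0, 0, 0], "angular": [0, 0, 0]},
  {"gripper": 0.2, "dp": [0, 0, 0], "angular": [0, 0, 0]},
  {"gripper": 0, "dp": [0, 0, 0], "angular": [0, 0, 0]},
  {"gripper": 0, "dp": [0, 0, 0], "angular": [0, 0, 0]},
  {"gripper": 0, "dp": [0, 0, 0], "angular": [0, 0, 0]},
  {"gripper": 0, "dp": [0, 0, -0.05], "angular": [0, 0, 0]},
  {"gripper": 0, "dp": [0, 0, -0.12], "angular": [0, 0, 0]},
  {"gripper": 0, "dp": [0, 0, -0.2], "angular": [0, 0, 0]},
])

```text
t: 23.02
position: [0.6111, -0.0571, 0.1092]
tool_rot: [[0.905, -0.425, -0.005], [-0.425, -0.905, 0.001], [-0.005, 0.001, -1.0]]
ft_force: [1.1, -0.7, 0.3]
width: 0.0855
grip_force: 0.0
```

>>> send_rows([
  {"gripper": 0, "dp": [0, 0, -0.1], "angular": [0, 0, 0]},
  {"gripper": 0, "dp": [0, 0, -0.2], "angular": [0, 0, 0]},
  {"gripper": 0, "dp": [0, 0, -0.3], "angular": [0, 0, 0]},
  {"gripper": 0, "dp": [-0.1, 0, -0.4], "angular": [0, 0, 0]},
  {"gripper": 0, "dp": [-0.2, 0, -0.4], "angular": [0, 0, 0]},
  {"gripper": 0, "dp": [-0.3, 0.1, -0.4], "angular": [0, 0, 0]},
  {"gripper": 0, "dp": [-0.4, 0.2, -0.4], "angular": [0, 0, 0]},
  {"gripper": 0, "dp": [-0.5, 0.3, -0.4], "angular": [0, 0, 0]},
])

```text
t: 23.68
position: [0.4388, -0.0739, 0.2304]
tool_rot: [[0.906, -0.423, -0.001], [-0.423, -0.906, -0.0], [-0.0, 0.001, -1.0]]
ft_force: [-0.4, -0.8, -0.6]
width: 0.0858
grip_force: 0.0
```

>>> send_rows([
  {"gripper": 0, "dp": [-0.1, 0.1, 0], "angular": [0, 0, 0]},
  {"gripper": 0, "dp": [-0.1, 0.2, 0], "angular": [0, 0, 0]},
  {"gripper": 0, "dp": [-0.1, 0.3, 0], "angular": [0, 0, 0]},
  {"gripper": 0, "dp": [-0.1, 0.4, 0], "angular": [0, 0, 0]},
  {"gripper": 0, "dp": [-0.1, 0.5, 0], "angular": [0, 0, 0]},
  {"gripper": 0, "dp": [-0.1, 0.5, 0], "angular": [0, 0, 0]},
  {"gripper": 0, "dp": [-0.1, 0.5, 0], "angular": [0, 0, 0]},
  {"gripper": 0, "dp": [-0.1, 0.5, 0], "angular": [0, 0, 0]},
])

```text
t: 24.35
position: [0.3494, -0.1967, 0.2303]
tool_rot: [[0.905, -0.426, -0.002], [-0.426, -0.905, 0.001], [-0.002, -0.0, -1.0]]
ft_force: [0.2, 0.0, -0.2]
width: 0.0858
grip_force: 0.0
```

```bash
python3 st.py; python3 - <<'E'
from h import *
from workcell import bot
c=bot.capture("top");s=bot.capture("scene")
a=cv2.resize(c["img"][110:270,130:350],(800,582),interpolation=cv2.INTER_CUBIC)
cv2.imwrite("pics/t4.png",a);np.savez("top4.npz",**c);np.savez("scene4.npz",**s)
cv2.imwrite("pics/s4.png",cv2.resize(s["img"][120:300,100:380],(800,514)))
E
```

```text
24.35 [ 0.3494 -0.1967  0.2303] psi -25.21 [ 0.2  0.  -0.2] tq [-0.   -0.03  0.02] 0.0858192192578394 0.0 q6 69.78380036631884
```

View pics/t4.png

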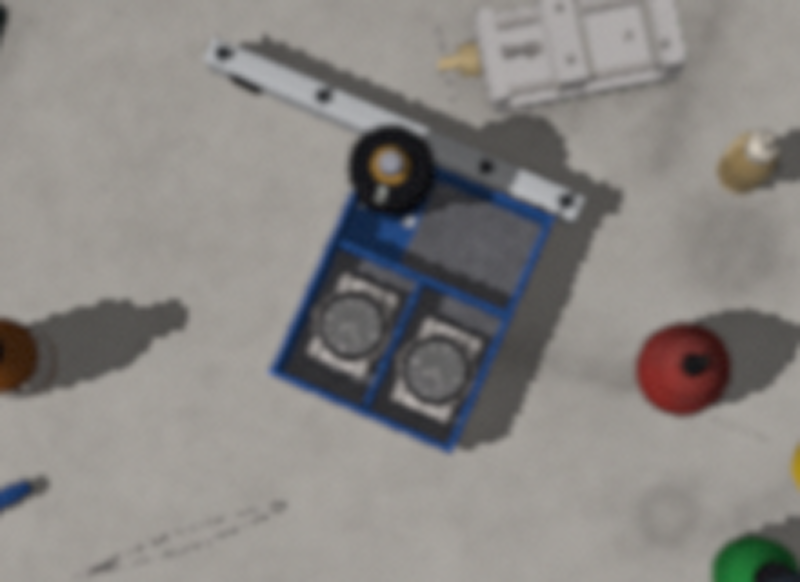

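View pics/s4.png

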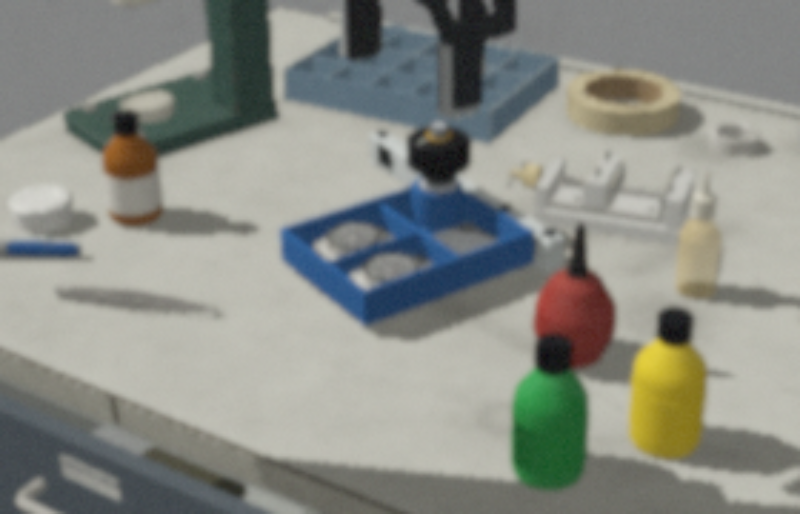

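The tray lies parallel to the fence, with its corners at (275,372), (452,448) and (552,215), and both watches in their compartments. The knob mark has turned from up-left to (381,192), i.e. about 240° clockwise. All three bottles stand upright. One numeric check of the tray angle before handing in.

```bash
python3 - <<'E'
from h import *
t=cam("top","4");T=lambda u,v:(130+u/3.636-.36,110+v/3.636-.36)
ang=lambda a,b:np.degrees(np.arctan2(*(b-a)[[1,0]]))
c=[at_z(t,T(*p),.034)[:2] for p in((275,372),(452,448),(552,215))]
f=[at_z(t,T(*p),.028)[:2] for p in((575,206),(214,54))]
print("tray x",ang(c[2],c[1]),"tray y-90",ang(c[0],c[1])-90,"fence+90",ang(f[0],f[1])+90)
# edge-fit in finer detail: blue mask minimum rectangle
h=cv2.cvtColor(t["img"],cv2.COLOR_BGR2HSV);m=cv2.inRange(h,(105,150,40),(125,255,255));m[:, :190]=0;m[:120]=0;m[250:]=0;m[:,300:]=0
for k,mm in(("blue",m),):
    pts=cv2.findNonZero(mm)[:,0].astype(float);P=np.array([at_z(t,p,.034)[:2] for p in pts],np.float32)
    print(k,cv2.minAreaRect(P))
E
```

```text
tray x 157.54618373456918 tray y-90 -202.30828033648743 fence+90 157.60090577711466
blue ((0.546065628528595, -0.07026302069425583), (0.11010203510522842, 0.14550970494747162), 67.21562194824219)
```

```bash
python3 -c "
from workcell import bot
print(bot.job_done())"
```

```text
the job is handed in; nothing more can be done
None
```

I stood the solvent bottle upright on free bench, swung the tray round to the working bumper without bumping anything, and screwed the knob about 240° clockwise to its stop. Both watches are in their compartments and all three objects stand upright. I handed the job in at about 24 s; the verdict was not shown.

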